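# Push the worn bush out of a slicer casting

## Task

The red slicer casting clamped on the stand still has its worn bush in it. Take the blue-handled ejector rod out of the wooden block and push it gently down through the bore, past the point where the old bush drops into the white tray, until you feel its stop collar land on the boss; then draw the rod out and put it back upright, fully down in its hole in the block. Leave everything else where it stands.

Things in the scene. Friction and masses are not known exactly. Their poses are not given: they have to be found in the camera images.
- blue_rod: Ejector rod to use, 130 mm long, 0.2 kg, upright in a hole of the wooden block. Steel shank 20 mm diameter, 59 mm long, 3 mm chamfer at the nose (15 mm flat); above it a blue square handle 24 x 24 mm, from 59 to 129 mm above the nose. Clamped round the shank is a stop collar (see blue_rod_shank). Origin: centre of the nose's flat end; z up to the handle; x, y square to the handle's flats.
- blue_rod_shank (a point): Point on the blue rod's axis 40 mm above the nose. Just above it a dark steel stop collar, 40 mm diameter and 6 mm thick, is clamped fast on the shank; its underside was last set somewhere between 45 and 53 mm above the nose, differently each time, and the setting is not reported: find it by feel.
- blue_rod_grip (a point): Centre of the lower part of the blue rod's handle, 97 mm above the nose, a good place to grip it.
- block: Fixed wooden block 76 x 210 x 60 mm, origin at the centre of its underside, z up. Three holes, 23 mm diameter, 40 mm deep, in its top on its y axis at -68, 0 and +68 mm, a rod in each. A rod fully down stands with its nose on the hole's bottom, 20 mm above the block's underside; its top is 150 mm above the underside.
- stand: Fixed steel press-out stand, base 130 x 180 mm, origin at the centre of its underside, z up. Two grey uprights at y = +-66 mm carry the red casting, which is clamped to them; the casting's underside is 60 mm up, its boss face 105 mm up. The black clamp knobs at y = +-68 mm reach 102 mm. The white tray lies below the casting.
- boss (a point): Centre of the bore's mouth, level with the top face of the round boss (54 mm diameter), 105 mm above the stand's underside; z up along the bore. The bore is vertical and goes 45 mm right through: 26 mm diameter for the first 3 mm, then 23 mm diameter.
- boss_face: The bright machined ring round the bore's mouth, 26 mm inside and 53 mm outside diameter, on which the rod's stop collar lands; its origin is on the bore's axis 3 mm below the face.
- casting: The red casting clamped in the stand, with boss and bore; origin at the centre of the bore's lower end, 45 mm below the boss face, z up.
- tray (a point): Centre of the catch tray's floor, 14 mm above the stand's underside and straight below the bore; tray 116 x 104 mm inside (along the stand's x and y), rim 14 mm above its floor.
- old_bush: The worn dark-bronze bush in the bore: 22 mm outside, 12 mm hole, 28 mm long, 50 g. Origin: centre of its lower end. Its top end sits 8 to 12 mm below the boss face. A rubber ring near the bore's lower end grips it: some 8 to 20 N slides it down, alike all the way; it lets go and drops when its top end is about 43 mm below the boss face.
- old_bush_mid (a point): Centre of the worn bush, 14 mm from either end.
- yellow_rod: Another rod in the block, like the blue one but with a yellow handle and a 12 mm shank and a fixed collar; not to be moved.
- black_rod: Another rod in the block, like the blue one but with a black handle and a 16 mm shank and a fixed collar; not to be moved.
- new_bush: Bright brass bush, 22 mm diameter and 28 mm tall, standing on the table at the side; not to be moved.
- bottle: Clear glass bottle, 64 mm diameter, 190 mm tall; not to be moved.
- jar: Brown jar with a dark lid, 80 mm diameter, 120 mm tall; not to be moved.
- mug: Blue mug, 80 mm diameter, 85 mm tall; not to be moved.
- screwdriver: Red-handled screwdriver, 200 mm long, lying on the table; not to be moved.
- spanner: Steel spanner, 180 mm long, lying on the table; not to be moved.

How it is judged:
By the outcome, as a careful person would: the job done as asked, in the order asked, and still so for the second after the job is handed in, with the robot touching nothing.
It also fails if it takes over 72 s, if anything falls off the work surface, if the arm or the gripper's body presses on something with over 40 N, if the wrist force passes 120 N, or if a joint passes its speed limit or range.

## Robot

A 7-joint arm with a two-finger parallel gripper is mounted at the origin on the work surface. World frame = base frame: x ahead of the robot, y to its left, z up, the work surface at z = 0. Lengths are in m, angles in rad, forces in N, time in s.
With the tool pointing down it reaches from about 0.4 to 0.925 m from the base axis. Payload 4.1 kg.
Tool frame: the origin (TCP) lies at the very end of the fingers, on their centre line; the grasp point (between the pads) lies 19 mm behind it; x points along the fingers, y is the direction in which the jaws open and shut, and the axes are right-handed (so a half turn about x gives the same grasp; the last joint's range is limited). The gripper opens to 85 mm and grips with 20 to 120 N. Pads are 22 mm wide; open, the fingers measure 114 mm over their backs; the gripper's body (76 mm by 85 mm) begins 54 mm behind the grasp point. The pads swing forward as they close: fully open they stand 13 mm farther back than shut.
Start: joints at [1.1, 0.398, 0.045, 1.537, -0.019, 1.207, -0.051], TCP at [0.236, -0.606, 0.231] pointing down, gripper open.
Joint ranges: [-2.82, 2.82], [-0.49, 2.23], [-1.37, 1.46], [0, 2.46], [-1.36, 4.5], [0.23, 2], [-2.94, 2.94]. Speed limits (rad/s): [2.57, 2.57, 3.14, 3.14, 3.14, 3.14, 3.14].

## Interface

Orientations are given as a rotation vector (axis times angle).
In Python, from plant import robot, effector, sense, eyes, ticket gives the robot as it stands. Calls block until the motion is done:
- robot.reach(position, orientation): joint-space move of the TCP to a pose.
- robot.movel(position, speed=0.15, frame=None): straight line of the TCP; frame=None keeps the orientation; speed is the mean speed in m/s.
- robot.set_joints(angles): joint-space move.
- effector.command_gripper(opening, effort=None): finger opening in m; effort is the grip in N (None keeps the last); returns when the fingers have stopped.
- robot.hold(seconds).
- robot.ik(position, orientation): joint angles nearest the present ones, or None.
- sense(): the state.
- eyes.read_camera(name): name is "side" or "top" or "wrist"; returns a dict with "image" (420x560x3 uint8, red, green, blue), "fx", "fy", "cx", "cy" (pixels), "eye" and "rotation" of the camera in the world. Camera axes: x right, y down, z forward; pixel columns grow to the right and rows downward; lengths in m; the calibration is good to about 2 mm. The wrist camera is an equidistant fisheye: a pixel r from the principal point sees the ray r / f radians off the axis. A picture is of the moment at which its call begins. There is no depth.
A pose or a line that the arm cannot do raises robot.Unreachable and nothing moves.
- ticket.sign_off(): hands the job in, once; it reports no verdict.
Trained networks look in the newest picture that a camera, given by its name, has taken for a name from the list of things; names that differ only in an ending like _2 or _b are one class to them, and where a whole thing is asked for, a point or a joint stands for the part that bears it (a point fixed in the world has none). Each returns a list of dicts, best first, with "confidence" (0 to 1); they miss things now and then, are a little off and sometimes report something else, mostly with a low value. They report only what shows in the picture. A call takes as long as a camera call.
- eyes.look_for(camera, name): "position" ([x, y, z] in m, in world coordinates, good to about 4 mm: the middle of the surface that is visible of it).
- eyes.tip_of(camera, name): "position" ([x, y, z] in m, in world coordinates, good to about 4 mm: a listed point, or the origin of a listed thing).
The state is a dict: "time_s": time; "q": joint angles; "dq": joint speeds; "joint_torque": joint torques, N m; "eef_pos": TCP position; "eef_rot": TCP orientation; "force": force on the tool from outside, world axes, zero at the start; "torque": the same for the moment, N m; "opening": finger opening in m.
Only numpy, scipy, OpenCV 4.12 (cv2) and the standard library are available. Lean on these libraries where they do the work, as an engineer would, in place of code of your own. Each camera call takes 0.05 s, during which the arm holds its last target.

## Working session

There is one attempt and no reset: what is moved stays moved. The work goes in short steps, each a Python script; the robot and the scene stay as the last script left them, time stands still between calls to the robot, and variables do not carry over. Pictures are saved under pics/ and viewed, and the job is handed in when it is done.

```bash
ls; mkdir -p pics; python3 - <<'E'
from plant import robot, effector, sense, eyes, ticket
import cv2
s=sense();print(s)
for c in("side","top","wrist"):
    r=eyes.read_camera(c);cv2.imwrite(f"pics/{c}0.png",r["image"][:,:,::-1]);print(c,r["fx"],r["fy"],r["cx"],r["cy"],r["eye"],r["rotation"])
    for n in("blue_rod_grip","blue_rod","block","boss","stand","casting","boss_face","yellow_rod","black_rod"):
        for f in(eyes.tip_of,eyes.look_for):
            try:print(c,n,f.__name__,[(d["position"],d["confidence"]) for d in f(c,n)[:2]])
            except Exception as e:print(c,n,e)
E
```

```text
pics
{'time_s': 0.0, 'q': array([ 1.10001646,  0.39921198,  0.04499382,  1.53791315, -0.01869033,
        1.20689287, -0.05071482]), 'dq': array([ 2.07524431e-03, -8.32717849e-04,  9.10815469e-04, -9.68220604e-05,
        4.04454509e-04,  4.16954543e-04, -5.35906965e-04]), 'joint_torque': array([-3.34831411e-04, -4.75119388e+01,  1.36484843e+00, -2.54225028e+01,
        1.17498593e-02,  9.36769706e-03, -9.33147533e-07]), 'eef_pos': array([ 0.23593077, -0.60497241,  0.23023501]), 'eef_rot': array([ 2.0185143 ,  0.38183785, -2.0195414 ]), 'force': array([-0.08820749, -0.71513386,  1.00825506]), 'torque': array([ 0.04407297, -0.07578007, -0.04433128]), 'opening': 0.08557507194371367}
side 512.9698287615014 512.9698287615014 277.7052318182357 210.92089061448712 [-0.17155018  0.86306627  0.97892977] [-0.93609092  2.37555533 -1.18488888]
side blue_rod_grip call [([0.5585, -0.2538, 0.1154], 0.58), ([0.6332, 0.4024, -0.001], 0.17)]
side blue_rod_grip call [([0.549, -0.2446, 0.1113], 0.7)]
side blue_rod call [([0.5577, -0.2549, 0.0181], 0.69)]
side blue_rod call [([0.5508, -0.25, 0.1094], 0.5
[... 1995 characters left out ...]
, -0.1183, 0.134], 0.49)]
top black_rod call [([0.5544, -0.1891, 0.0233], 0.6)]
top black_rod call [([0.5378, 0.1562, 0.0285], 0.24)]
wrist 325.19226210127806 325.19226210127806 278.5219482339668 213.14937140885402 [ 0.30933746 -0.57673068  0.37397671] [ 2.37356611 -1.62352433 -0.25386518]
wrist blue_rod_grip call []
wrist blue_rod_grip call []
wrist blue_rod call []
wrist blue_rod call []
wrist block call []
wrist block call []
wrist boss call []
wrist boss call []
wrist stand call []
wrist stand call []
wrist casting call []
wrist casting call []
wrist boss_face call []
wrist boss_face call []
wrist yellow_rod call []
wrist yellow_rod call []
wrist black_rod call []
wrist black_rod call []
```

View images.

View pics/side0.png

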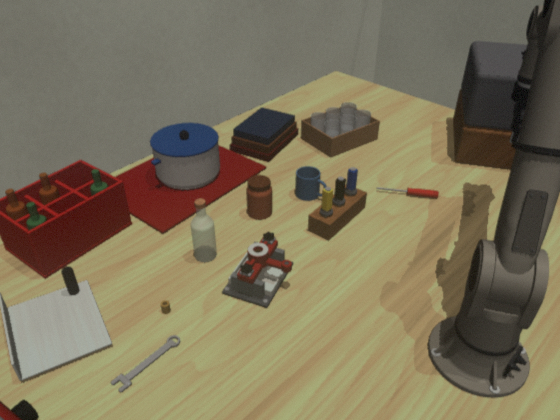

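View pics/top0.png

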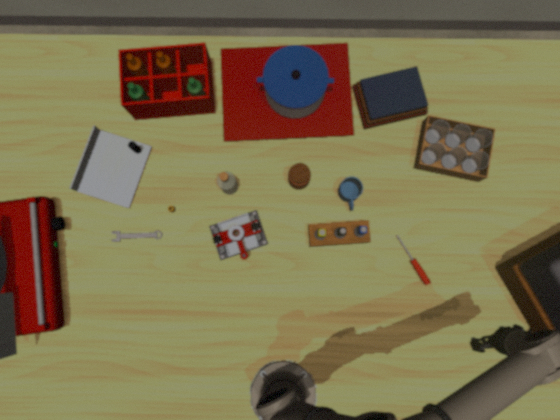

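View pics/wrist0.png

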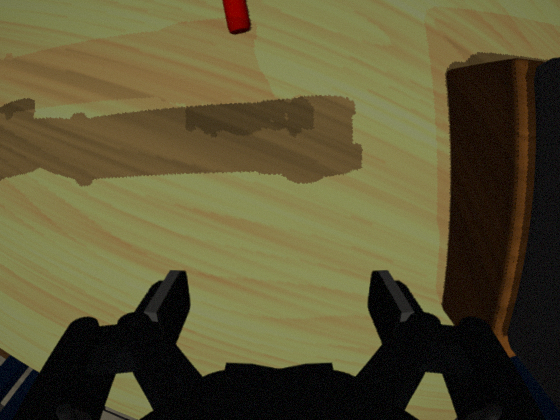

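```bash
cat > h.py <<'E'
import numpy as np, cv2
from scipy.spatial.transform import Rotation as R
from plant import robot, effector, sense, eyes, ticket
def ori(yaw):
    y=np.array([np.cos(yaw),np.sin(yaw),0]);x=np.array([0,0,-1.])
    return R.from_matrix(np.c_[x,y,np.cross(x,y)]).as_rotvec()
def proj(r,P):
    M=R.from_rotvec(r["rotation"]).as_matrix();p=(np.atleast_2d(P)-r["eye"])@M
    if r["fx"]<400:
        th=np.arctan2(np.hypot(p[:,0],p[:,1]),p[:,2]);ph=np.arctan2(p[:,1],p[:,0])
        return np.c_[r["cx"]+r["fx"]*th*np.cos(ph),r["cy"]+r["fx"]*th*np.sin(ph)]
    return np.c_[r["cx"]+r["fx"]*p[:,0]/p[:,2],r["cy"]+r["fy"]*p[:,1]/p[:,2]]
def unproj(r,uv,z):
    M=R.from_rotvec(r["rotation"]).as_matrix();d=np.array([(uv[0]-r["cx"])/r["fx"],(uv[1]-r["cy"])/r["fx"]])
    if r["fx"]<400:
        t=np.hypot(*d);v=np.array([*(d/max(t,1e-9)*np.sin(t)),np.cos(t)])
    else: v=np.array([*d,1])
    v=M@v;return r["eye"]+v*(z-r["eye"][2])/v[2]
E
python3 - <<'E'
from h import *
s=sense();print(s["time_s"]);M=R.from_rotvec(s["eef_rot"]).as_matrix();print(M.round(3))
r=eyes.read_camera("wrist");print("cam in tool",M.T@(r["eye"]-s["eef_pos"]))
for n in("bottle","jar","mug","new_bush"):print(n,[(d["position"],d["confidence"]) for d in eyes.tip_of("top",n)[:1]],eyes.tip_of("side",n)[:1])
for y in np.radians([5,-175]):print(y,robot.ik([0.557,-0.254,0.25],ori(y)),robot.ik([0.557,-0.254,0.098],ori(y)),robot.ik([0.5455,0.1635,0.25],ori(y)))
im=cv2.imread("pics/top0.png")[180:290,180:400];cv2.imwrite("pics/topc.png",cv2.resize(im,None,fx=3.6,fy=3.6,interpolation=cv2.INTER_CUBIC))
E
```

```text
2.85
[[ 0.     0.363 -0.932]
 [-0.    -0.932 -0.363]
 [-1.     0.    -0.   ]]
cam in tool [-0.14261657 -0.00030499 -0.07864357]
bottle [([0.7211, 0.2041, -0.0052], 0.61)] [{'position': [0.7222, 0.1988, -0.0009], 'confidence': 0.67}]
jar [([0.7533, -0.048, 0.0009], 0.75)] [{'position': [0.752, -0.0481, -0.0004], 'confidence': 0.63}]
mug [([0.7083, -0.2264, 0.0014], 0.85)] [{'position': [0.7092, -0.2254, -0.0026], 'confidence': 0.96}]
new_bush [([0.6334, 0.4018, 0.0029], 0.52)] [{'position': [0.6365, 0.4038, -0.0008], 'confidence': 0.66}]
0.08726646259971647 [ 0.64855545  0.33548161 -0.37498507  1.598777    0.1282136   1.23168977
  0.33711855] [ 0.64623685  0.48045063 -0.37836483  1.75559778  0.21211903  0.94576318
  0.26924003] [ 0.33705576  0.33954786 -0.88396089  1.69067496  0.27554647  1.24249071
 -0.52157768]
-3.0543261909900767 [ 0.28213087  0.31863543  0.09725818  1.60939094 -0.03245664  1.21514488
 -2.66849928] [ 0.23168646  0.46482548  0.16533732  1.76772267 -0.09310656  0.91662113
 -2.61781565] [ 0.50935068  0.43496556 -1.15381796  1.6871803   0.4122829   1.29240154
  2.50215049]
```

View pics/topc.png

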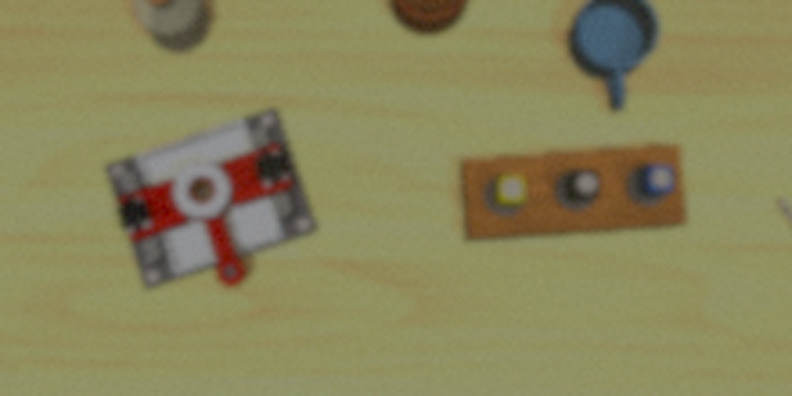

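```bash
python3 - <<'E'
from h import *
robot.reach([0.557,-0.254,0.25],ori(np.radians(5)))
s=sense();print(s["time_s"],s["eef_pos"],s["force"])
r=eyes.read_camera("wrist");cv2.imwrite("pics/w1.png",r["image"][:,:,::-1])
np.save("w1.npy",r,allow_pickle=True)
for n in("blue_rod_grip","blue_rod","block","yellow_rod","black_rod"):
  print(n,[(d["position"],d["confidence"]) for d in eyes.tip_of("wrist",n)[:2]])
r=np.load("w1.npy",allow_pickle=True).item()
print(proj(r,[[.557,-.254,.15],[.5515,-.1898,.15],[.5451,-.119,.15]]))
E
```

```text
5.0417 [ 0.55595292 -0.256413    0.24977663] [-0.04345457 -0.2691265   0.27984879]
blue_rod_grip [([0.5591, -0.2566, 0.1144], 0.73)]
blue_rod [([0.5595, -0.2565, 0.0218], 0.66)]
block []
yellow_rod [([0.5455, -0.1243, 0.0183], 0.94), ([0.5476, -0.1905, 0.0197], 0.73)]
black_rod [([0.5478, -0.19, 0.0158], 0.56)]
[[279.67175022 211.61237316]
 [279.47535514 128.31697856]
 [278.7341915   34.45392108]]
```

View pics/w1.png

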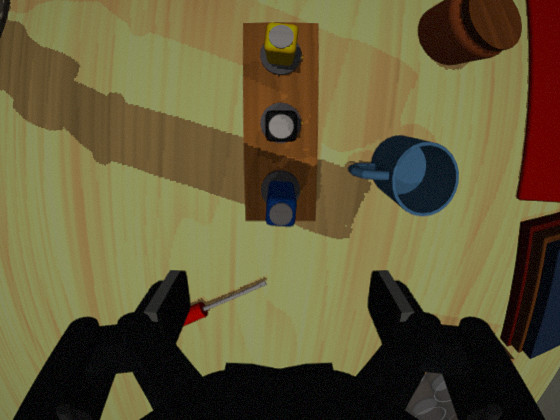

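```bash
python3 - <<'E'
from h import *
r=np.load("w1.npy",allow_pickle=True).item()
im=r["image"][:250,200:360,::-1];cv2.imwrite("pics/w1c.png",cv2.resize(im,None,fx=2.4,fy=2.4,interpolation=cv2.INTER_CUBIC))
P=[unproj(r,p,.15) for p in((281.5,36),(281,126),(281,213))]
print(P,np.linalg.norm(P[0]-P[2]),np.degrees(np.arctan2(P[0][0]-P[2][0],P[0][1]-P[2][1])))
C=[unproj(r,p,.06) for p in((243,23),(319,23),(317,222),(245,221))];print(np.round(C,4),np.mean(C,axis=0))
s=sense();print(s["time_s"],s["eef_pos"],R.from_rotvec(s["eef_rot"]).as_matrix())
E
```

```text
[array([ 0.54720911, -0.12004617,  0.15      ]), array([ 0.55247645, -0.18798237,  0.15      ]), array([ 0.55813036, -0.25504808,  0.15      ])] 0.1354429377231139 -4.624987037999006
[[ 0.5063 -0.0868  0.06  ]
 [ 0.5826 -0.0803  0.06  ]
 [ 0.601  -0.2907  0.06  ]
 [ 0.523  -0.296   0.06  ]] [ 0.55321471 -0.18841443  0.06      ]
5.3417 [ 0.55675311 -0.25461865  0.24994029] [[-1.04881541e-04  9.96289484e-01  8.60654002e-02]
 [-8.19343786e-05  8.60653919e-02 -9.96289487e-01]
 [-9.99999991e-01 -1.11544091e-04  7.26036889e-05]]
```

View pics/w1c.png

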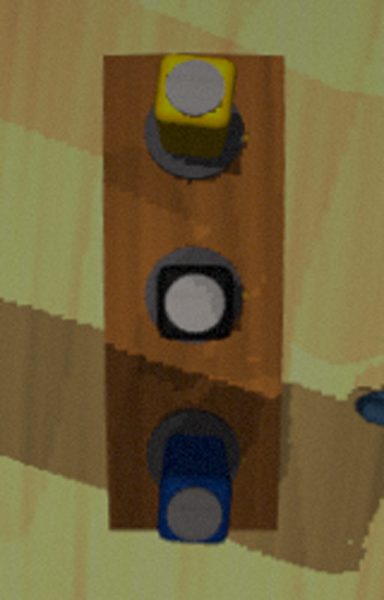

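```bash
python3 - <<'E'
from h import *
o=ori(np.radians(4.8))
robot.movel([0.5585,-0.2555,0.10],speed=0.12,frame=o)
robot.hold(0.2)
s=sense();print(s["time_s"],s["eef_pos"],s["force"])
effector.command_gripper(0.02,70)
robot.hold(0.2)
s=sense();print(s["time_s"],s["eef_pos"],s["force"],s["torque"],s["opening"])
r=eyes.read_camera("wrist");cv2.imwrite("pics/w2.png",r["image"][:,:,::-1])
E
```

```text
6.9417 [ 0.55885863 -0.25567274  0.10063464] [-0.05180652 -0.00201068  0.4470414 ]
7.725 [ 0.55837769 -0.25549213  0.10011926] [-0.06949972  0.81773104  2.07608334] [ 0.04193076  0.32142991 -0.03861062] 0.023251493831396373
```

View pics/w2.png

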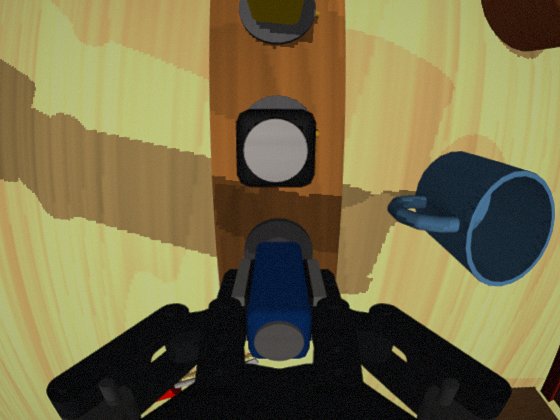

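```bash
python3 - <<'E'
from h import *
o=ori(np.radians(4.8))
robot.movel([0.5585,-0.2555,0.16],speed=0.08,frame=o)
s=sense();print(s["time_s"],s["eef_pos"],s["force"],s["torque"],s["opening"])
robot.movel([0.5585,-0.2555,0.28],speed=0.2,frame=o)
robot.hold(.2);s=sense();print(s["time_s"],s["eef_pos"],s["force"],s["torque"],s["opening"])
robot.movel([0.552,0.085,0.27],speed=0.2,frame=o)
robot.hold(0.3)
s=sense();print(s["time_s"],s["eef_pos"],s["force"],s["torque"],s["opening"])
r=eyes.read_camera("wrist");cv2.imwrite("pics/w3.png",r["image"][:,:,::-1])
np.save("w3.npy",r,allow_pickle=True)
for n in("boss","boss_face","casting","stand","blue_rod"):
  print(n,[(d["position"],d["confidence"]) for d in eyes.tip_of("wrist",n)[:2]])
print(proj(r,[.5455,.1635,.105]))
r=eyes.read_camera("side");cv2.imwrite("pics/s3.png",r["image"][:,:,::-1])
E
```

```text
8.675 [ 0.55801379 -0.25539438  0.15951365] [ 0.35748818  0.21968433 -2.64621482] [ 0.02201941  0.0886548  -0.00188466] 0.02325034950990297
9.625 [ 0.55764153 -0.25525124  0.27812223] [-0.09344641 -0.76440256 -1.98027711] [0.03439112 0.02744271 0.01875468] 0.02343499480820105
11.775 [0.55206287 0.08460149 0.26997646] [-0.41438898  0.49774986 -1.66819042] [ 0.01897306 -0.0081424  -0.03122545] 0.02319552005773497
boss [([0.5469, 0.168, 0.1061], 0.6)]
boss_face [([0.5456, 0.1663, 0.1036], 0.86), ([0.5456, 0.1664, 0.0672], 0.33)]
casting [([0.5449, 0.1678, 0.0618], 0.6)]
stand [([0.5455, 0.1634, 0.0006], 0.71)]
blue_rod [([0.554, 0.0834, 0.1928], 0.83), ([0.5457, 0.1694, 0.1016], 0.53)]
[[277.97974905 111.97108554]]
```

View pics/w3.png

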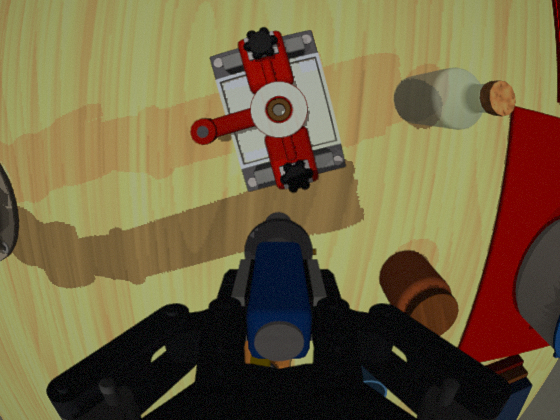

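View pics/s3.png

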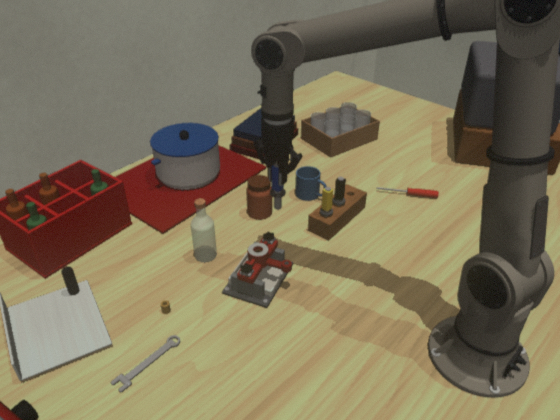

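```bash
python3 - <<'E'
from h import *
r=np.load("w3.npy",allow_pickle=True).item();im=r["image"]
sub=im[70:150,235:325].astype(int)
m=((sub.min(2)>110)&(sub.max(2)-sub.min(2)<50)).astype(np.uint8)*255
n,l,st,c=cv2.connectedComponentsWithStats(m)
for i in range(1,n):
    if st[i,4]>100:print(st[i],c[i])
i=l[40-18,44]; 
i=1+np.argmax(st[1:,4])
cn,_=cv2.findContours((l==i).astype(np.uint8),cv2.RETR_CCOMP,cv2.CHAIN_APPROX_NONE)
for q in cn:
    if len(q)>12:
        e=cv2.fitEllipse(q);uv=np.array(e[0])+[235,70];print(e,uv,unproj(r,uv,.105))
big=cv2.resize(im[60:260,200:360,::-1],None,fx=3,fy=3,interpolation=cv2.INTER_CUBIC)
cv2.imwrite("pics/w3c.png",big)
print(proj(r,[[.5521,.0846,.19],[.5521,.0846,.245]]))
E
```

```text
[   0    0   90   80 4226] [47.75982016 38.65380975]
((44.821502685546875, 39.35450744628906), (81.45816040039062, 93.1097412109375), 78.19688415527344) [279.82150269 109.35450745] [0.54700452 0.1661078  0.105     ]
((70.60688781738281, 30.89885139465332), (2.715167999267578, 8.218966484069824), 168.34646606445312) [305.60688782 100.89885139] [0.57022598 0.17628942 0.105     ]
((43.481300354003906, 39.05968475341797), (28.51734161376953, 29.15873908996582), 90.73558807373047) [278.48130035 109.05968475] [0.54573948 0.16628308 0.105     ]
[[277.96225541 222.92449265]
 [277.79439296 255.10654219]]
```

View pics/w3c.png

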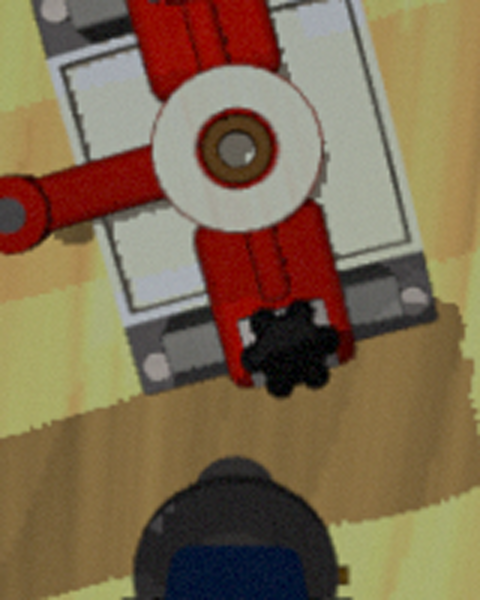

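```bash
python3 - <<'E'
from h import *
r=np.load("w3.npy",allow_pickle=True).item()
for dy in (-.002,0,.002):
  print(dy,proj(r,[[.5529,.0846+dy+.0075,.19],[.5529,.0846+dy+.01,.193],[.5529,.0846+dy+.02,.240],[.5529,.0846+dy+.02,.235]]).round(1).tolist())
  print(dy,proj(r,[[.5529-.02,.0846+dy,.240],[.5529+.02,.0846+dy,.240]]).round(1).tolist())
E
```

```text
-0.002 [[279.7, 215.8], [280.0, 213.8], [281.8, 222.5], [281.7, 219.6]]
-0.002 [[244.8, 252.0], [312.8, 257.0]]
0 [[279.9, 213.2], [280.2, 211.1], [282.1, 219.2], [282.0, 216.4]]
0 [[244.9, 248.9], [313.2, 254.0]]
0.002 [[280.2, 210.5], [280.5, 208.4], [282.4, 215.8], [282.3, 213.1]]
0.002 [[245.1, 245.7], [313.6, 250.9]]
```

```bash
python3 - <<'E'
from h import *
o=ori(np.radians(4.8)); X,Y=.5455,.1668
robot.movel([X,Y,0.27],speed=0.12,frame=o)
robot.movel([X,Y,0.193],speed=0.12,frame=o)
robot.hold(0.3)
s=sense();b=s["force"];bt=s["torque"];print(s["time_s"],s["eef_pos"],b)
z=.193
while z>.146:
    z-=.0025
    robot.movel([X,Y,z],speed=0.04,frame=o)
    s=sense();f=s["force"]-b
    print(round(s["time_s"],2),round(z,4),(s["eef_pos"]*1000).round(1),f.round(1),(s["torque"]-bt).round(2))
    if f[2]>30 or np.hypot(f[0],f[1])>15: print("stop");break
E
```

```text
14.05 [0.54583114 0.16693996 0.19360491] [-0.59484101 -0.20201189 -2.23473527]
14.3 0.1905 [545.3 166.7 190.3] [ 1.2 -0.6  0.2] [ 0.03 -0.05  0.01]
14.55 0.188 [545.3 166.7 187.7] [ 1.4 -0.   0.2] [ 0.02 -0.01  0.03]
14.8 0.1855 [545.4 166.7 185.3] [ 0.3 -0.4 -0.9] [0.03 0.03 0.09]
15.05 0.183 [545.4 166.7 182.8] [ 1.2 -0.2 -0.1] [ 0.06 -0.02  0.03]
15.3 0.1805 [545.4 166.7 180.3] [ 0.7 -0.5  0.6] [ 0.04 -0.02 -0.03]
15.55 0.178 [545.3 166.7 177.8] [ 0.6  0.3 -0.3] [0.03 0.01 0.04]
15.8 0.1755 [545.8 166.9 175.6] [ 1.  -0.4  1. ] [ 0.05 -0.12 -0.06]
16.05 0.173 [546.2 167.4 174.6] [-0.5  0.1  7.7] [-0.04  0.25  0.04]
16.3 0.1705 [546.4 167.2 173. ] [-1.5 -1.  13. ] [-0.28  0.69 -0.  ]
16.55 0.168 [546.4 167.4 171.1] [-2.3 -0.7 15.5] [-0.38  1.01 -0.  ]
16.8 0.1655 [546.4 167.4 168.9] [-3.5 -1.  17.5] [-0.5   1.18 -0.01]
17.05 0.163 [546.4 167.3 166.3] [-3.1 -0.9 16.5] [-0.41  1.1   0.03]
17.3 0.1605 [546.3 167.4 163.7] [-2.1 -1.2 16.4] [-0.43  1.1   0.04]
17.55 0.158 [546.3 167.4 161. ] [-3.2 -0.6 15.2] [-0.42  1.05 -0.05]
17.8 0.1555 [546.2 167.3 158.4] [-2.7 -1.9 15.5] [-0.41  0.99  0.05]
18.05 0.153 [546.2 167.4 156. ] [-2.4 -1.3 15.5] [-0.43  1.05 -0.04]
18.3 0.1505 [546.2 167.3 153.3] [-4.  -1.4 15. ] [-0.37  1.03  0.01]
18.55 0.148 [546.1 167.3 150.8] [-2.3 -0.7 15.5] [-0.4   1.08  0.02]
18.8 0.1455 [546.1 167.3 148.2] [-3.3 -1.1 13.9] [-0.34  1.03  0.  ]
```

```bash
python3 - <<'E'
from h import *
o=ori(np.radians(4.8)); X,Y=.5455,.1668
b=np.array([-0.59,-0.2,-2.23]);z=.1455;dropped=False
while z>.122:
    z-=.001
    robot.movel([X,Y,z],speed=0.02,frame=o)
    s=sense();f=s["force"]-b
    print(round(s["time_s"],2),round(z,4),(s["eef_pos"]*1000).round(1),f.round(1),s["torque"].round(2))
    if f[2]<6:dropped=True
    if s["eef_pos"][2]<.1425 and dropped and f[2]>14 or f[2]>30 or np.hypot(f[0],f[1])>15: print("stop");break
E
```

```text
19.05 0.1445 [546.1 167.3 147.3] [-3.3 -0.8 15. ] [-0.45  1.12 -0.06]
19.3 0.1435 [546.1 167.3 146.4] [-3.6 -1.4 15.4] [-0.45  1.1   0.01]
19.55 0.1425 [546.1 167.3 145.3] [-3.  -0.9 15.2] [-0.37  1.08 -0.  ]
19.8 0.1415 [546.  167.2 144. ] [-3.1 -0.6 14. ] [-0.4   0.96  0.  ]
20.05 0.1405 [545.7 166.9 141. ] [ 0.8  0.4 -0.3] [-0.03 -0.03  0.02]
20.3 0.1395 [545.1 166.6 138.9] [0.4 0.  0.1] [0.03 0.02 0.02]
20.55 0.1385 [545.3 166.7 138.7] [-1.4 -1.1  5.4] [-0.25  0.46 -0.03]
20.8 0.1375 [545.4 166.7 138.7] [-3.5 -0.9  9.9] [-0.46  0.94  0.01]
21.05 0.1365 [545.4 166.7 138.7] [-4.6 -3.1 15.3] [-0.58  1.33  0.02]
stop
```

```bash
python3 - <<'E'
from h import *
r=eyes.read_camera("side");cv2.imwrite("pics/s4.png",cv2.resize(r["image"][200:320,190:340,::-1],None,fx=4,fy=4,interpolation=cv2.INTER_CUBIC))
r=eyes.read_camera("wrist");cv2.imwrite("pics/w4.png",r["image"][:,:,::-1])
E
```

```text
(no output)
```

View pics/s4.png

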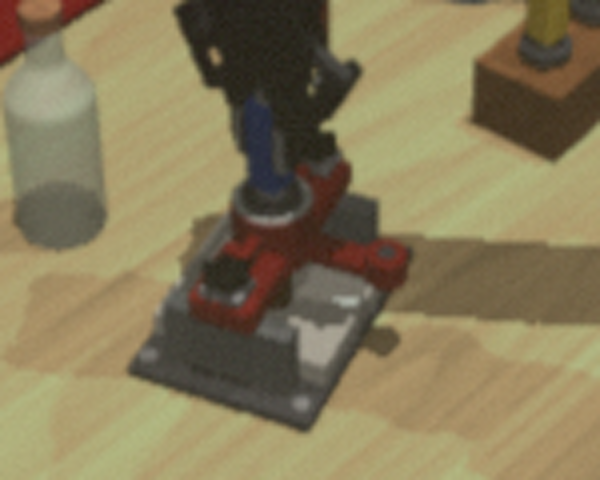

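View pics/w4.png

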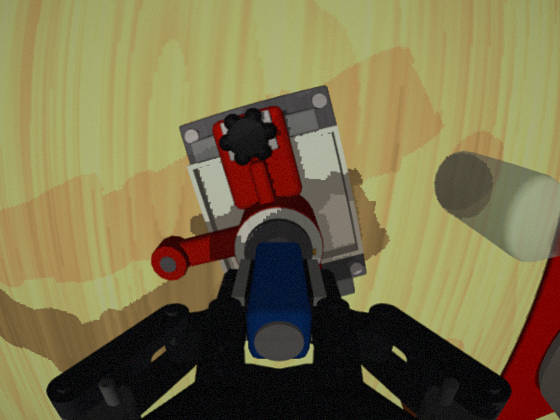

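```bash
python3 - <<'E'
from h import *
o=ori(np.radians(4.8)); X,Y=.5455,.1668
for z,v in((.16,.06),(.195,.08),(.27,.15)):
    robot.movel([X,Y,z],speed=v,frame=o); s=sense();print(s["time_s"],s["eef_pos"],s["force"],s["opening"])
robot.movel([0.552,0.085,0.27],speed=0.15,frame=o)
robot.hold(0.3)
s=sense();print(s["time_s"],s["eef_pos"],s["force"],s["torque"])
r=eyes.read_camera("wrist");np.save("w5.npy",r,allow_pickle=True)
print(eyes.tip_of("wrist","old_bush"),eyes.look_for("wrist","old_bush")[:2])
im=r["image"][20:260,200:360,::-1];cv2.imwrite("pics/w5.png",cv2.resize(im,None,fx=2.5,fy=2.5,interpolation=cv2.INTER_CUBIC))
E
```

```text
21.6917 [0.54551353 0.16674516 0.15999335] [ 0.89066004  0.30359156 -2.16212286] 0.023328564190696684
22.2833 [0.54547308 0.16675534 0.19528968] [-0.74806352 -0.61483848 -2.24503443] 0.023161806201997027
22.9333 [0.54486276 0.16643473 0.2689266 ] [-0.8058627  -0.53258972 -2.80521567] 0.02349226687735078
23.9333 [0.55186501 0.08603323 0.27003483] [-0.51277759 -0.37045997 -2.03667267] [ 0.04146526  0.01058164 -0.04199628]
[{'position': [0.5465, 0.1678, 0.0126], 'confidence': 0.73}] [{'position': [0.5436, 0.1685, 0.0414], 'confidence': 0.69}, {'position': [0.5515, 0.0982, 0.3012], 'confidence': 0.44}]
```

View pics/w5.png

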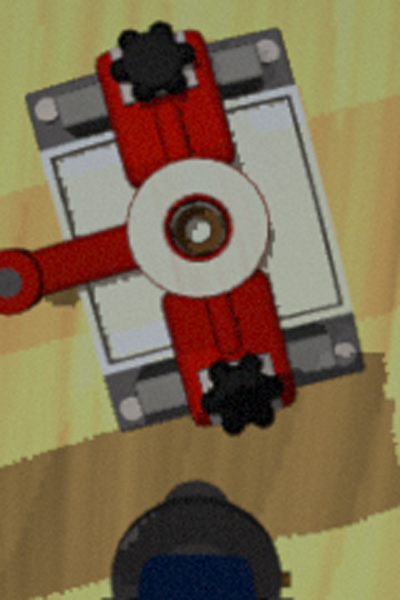

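```bash
python3 - <<'E'
from h import *
o=ori(np.radians(4.8)); X,Y=.5584,-.2555
robot.movel([X,Y,0.275],speed=0.18,frame=o)
robot.movel([X,Y,0.147],speed=0.12,frame=o)
robot.hold(0.4)
s=sense();b=s["force"];print(s["time_s"],s["eef_pos"],b)
z=.147
while z>.097:
    z-=.0025 if z>.104 else .001
    robot.movel([X,Y,z],speed=0.03,frame=o)
    s=sense();f=s["force"]-b
    print(round(s["time_s"],2),round(z,4),(s["eef_pos"]*1000).round(1),f.round(1),s["torque"].round(2))
    if f[2]>8 or np.hypot(f[0],f[1])>8: print("stop");break
E
```

```text
27.7417 [ 0.55848395 -0.2555428   0.14721012] [ 0.65146847  0.00728507 -3.38096076]
27.99 0.1445 [ 558.2 -255.4  144.2] [-0.9 -0.1  1.6] [ 0.05  0.03 -0.02]
28.24 0.142 [ 558.2 -255.5  141.7] [-1.1 -0.5  0.8] [-0.02  0.08  0.01]
28.49 0.1395 [ 558.2 -255.5  139.3] [-1.3 -0.6  1.5] [-0.   -0.02 -0.03]
28.74 0.137 [ 558.2 -255.4  136.8] [-0.  -0.6  2. ] [ 0.    0.03 -0.  ]
28.99 0.1345 [ 558.2 -255.4  134.3] [-0.3  0.3  0.4] [-0.01  0.02 -0.01]
29.24 0.132 [ 558.2 -255.5  131.8] [-1.5 -1.1  0.7] [ 0.02  0.02 -0.03]
29.49 0.1295 [ 558.2 -255.5  129.2] [-0.8 -0.7  1.2] [-0.01 -0.02 -0.01]
29.74 0.127 [ 558.2 -255.4  126.8] [-0.3  0.   1. ] [-0.01 -0.03  0.01]
29.99 0.1245 [ 558.2 -255.5  124.3] [-1.6 -0.2  2.2] [-0.03  0.02 -0.02]
30.24 0.122 [ 558.2 -255.5  121.8] [-0.1  0.9  1.2] [ 0.03 -0.02  0.03]
30.49 0.1195 [ 558.2 -255.4  119.3] [-1.5  0.3  0.7] [ 0.04 -0.02  0.01]
30.74 0.117 [ 558.2 -255.4  116.8] [-1.3 -0.1  2. ] [-0.03  0.03  0.03]
30.99 0.1145 [ 558.2 -255.4  114.3] [-0.8 -0.1  1.2] [-0.06  0.01  0.06]
31.24 0.112 [ 558.2 -255.4  111.7] [-0.8  0.2  0.8] [-0.01  0.   -0.03]
31.49 0.1095 [ 558.2 -255.5  109.3] [-1.  -0.2  0.5] [-0.05  0.02  0.04]
31.74 0.107 [ 558.2 -255.4  106.7] [-0.5 -0.4  0.9] [0.   0.   0.01]
31.99 0.1045 [ 558.2 -255.5  104.3] [-0.6  1.5  1.4] [0.03 0.01 0.03]
32.24 0.102 [ 558.2 -255.4  101.8] [-1.5  0.8  1.4] [-0.   -0.01 -0.07]
32.49 0.101 [ 558.4 -255.5  100.9] [-0.2 -0.1  1.6] [ 0.01 -0.   -0.01]
32.74 0.1 [ 558.6 -255.5  100.2] [-0.2 -0.4  2.7] [-0.02 -0.03 -0.05]
32.99 0.099 [ 558.7 -255.6  100.1] [-1.8 -0.1  8.4] [0.19 0.57 0.03]
stop
```

Landed at exactly the original height. Release and retreat.

```bash
python3 - <<'E'
from h import *
o=ori(np.radians(4.8)); X,Y=.5584,-.2555
robot.movel([X,Y,.0998],speed=0.03,frame=o)
effector.command_gripper(0.085)
robot.hold(.2)
s=sense();print(s["time_s"],s["eef_pos"],s["force"],s["opening"])
robot.movel([X,Y,0.25],speed=0.12,frame=o)
robot.hold(.3)
r=eyes.read_camera("wrist");cv2.imwrite("pics/w6.png",r["image"][:,:,::-1])
print([(d["position"],d["confidence"]) for n in("blue_rod","blue_rod_grip") for d in eyes.tip_of("wrist",n)[:1]])
r=eyes.read_camera("side");cv2.imwrite("pics/s6.png",r["image"][:,:,::-1])
print([(n,d["position"],d["confidence"]) for n in("blue_rod","blue_rod_grip","old_bush") for d in eyes.tip_of("side",n)[:1]],sense()["time_s"])
E
```

```text
34.0667 [ 0.5584031  -0.25550835  0.0997926 ] [ 0.21006923 -0.54804962  1.85059733] 0.08495067508310068
[([0.5618, -0.2562, 0.0223], 0.83), ([0.5589, -0.2548, 0.1155], 0.57)]
[('blue_rod', [0.5589, -0.2557, 0.0179], 0.75), ('blue_rod_grip', [0.5527, -0.1894, 0.0168], 0.64), ('old_bush', [0.5442, 0.1643, 0.017], 0.49)] 36.1167
```

View pics/w6.png

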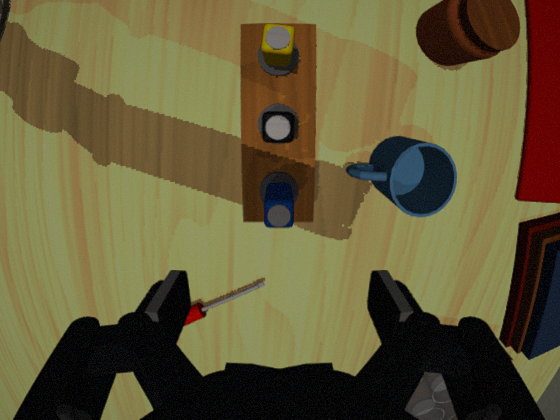

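View pics/s6.png

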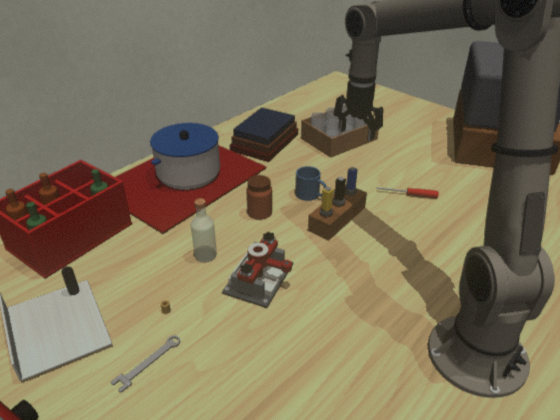

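The wrist view shows the blue rod's top at (279,215), upright beside the black rod's top at (278,127), with the gripper open and clear. The side view shows the rod at (352,180) at its original height and everything else where it was.

```bash
python3 -c "
from plant import ticket
print(ticket.sign_off())"
```

```text
the job is handed in; nothing more can be done
None
```

The old bush is out, and the blue rod is back upright and fully down in its hole. I handed the job in at about 36 s.

- **Pressing out:** I pushed the rod down through the bore, and the bush slid at about 15 N. It let go with the nose about 43 mm below the boss face, and the force fell to zero. The collar then landed as a hard stop at about 46 mm, and I pressed it to only about 15 N.
- **Bush:** after drawing the rod out, the wrist picture showed the bush standing in the tray below the bore. The detector put its lower end at about 13 mm above the table; the tray floor is at 14 mm.
- **Rod back in the block:** it went in without side force and stopped at the same hand height it was gripped at (100.1 mm), pressed to about 8 N. After release, both cameras showed it upright, with its nose at about 20 mm, and the other objects where they were.
- **One check disagreed:** in the last side picture the detector placed the rod's grip point on the black rod. The other detections and my own look at both pictures agree that the blue rod is in its place.

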